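# Measure the heater cover with a spring tape and lock it

## Task

Measure the raised cover of the green heater control box with the tape measure: hook the end of the tape over the outside of the cover's upright flange, back the case away against its spring past the low step at the cover's other end, and set it down on the ledge with its nose snug against that step. Then press the lock on top of the case until it clicks down, and leave the tape lying there, still hooked and locked. Be gentle: ease the tape and never let it snap back even a little, do not force it against the box, and leave the other things alone.

Things in the scene. Friction and masses are not known exactly. Their poses are not given: they have to be found in the camera images.
- housing: Green sheet-metal control box of a point heater (the housing), fixed, about 200 mm long. Origin on the work surface below point step_foot, same axes. It carries a ledge (top 40 mm above the work surface, x from -118 mm to 0, 110 mm wide) and then a screwed-on green cover. Beside it at y -55 to -155 mm is a lower open bay with black contactors (tops 12 mm below the ledge). Free space beyond the flange.
- step_foot (a point): Point on the ledge top, on the middle line, at the foot of the cover's low step (6 mm high), for a cover in the middle of its slotted holes. x points level from ledge to flange, z up. The cover, immovable, really sits anywhere from 7 mm back to 7 mm forward along x: not measured, to be found by feel; step and flange shift together.
- flange_top (a point): Middle of the top edge of the cover's upright flange, on its outer face, again for a cover in the middle (same 7 mm uncertainty): 85 mm from step_foot along x and 20 mm above the ledge. The flange is 3 mm thick (x 82 to 85 mm) and 76 mm wide. From step to flange the cover's top is flat, 6 mm above the ledge, 96 mm wide.
- tape: Tape measure, loose, about 0.45 kg, standing upright: yellow and black case 92 mm long (x), 38 mm wide (y), 66 mm high. Origin at the centre of the case's underside; x is the way the tape comes out, z up. The stiff steel tape leaves the flat nose (x = +46 mm), its underside 22 mm above the case's underside; the nose below the tape bears on the step.
- tape_center (a point): Centre of the tape measure's case, 33 mm above its underside, axes as the tape's. Grip the case here across its 38 mm width. The case slides easily on the sheet. A spring pulls the tape in: about 4 N at rest, 5.5 N drawn out 60 mm.
- hook_tip (a point): Steel hook at the tape's end, a plate 22 mm wide and 2 mm thick hanging down 20 mm below the tape's underside; this point is the middle of its lower edge on the inner face (the face towards the case). At rest it stands 24 mm ahead of the nose and 2 mm above the level of the case's underside. Axes as those of the tape measure.
- blade (a joint): How far the tape is drawn out, m: 0 at rest (inner hook face 24 mm ahead of the nose), at most 0.09. The distance from the nose to the inner hook face is 0.024 + this value.
- lock_top (a point): Centre of the top of the lock, a grey push key 26 mm by 24 mm on top of the case, 14 mm ahead of the case's centre, its top 9 mm above the case top when unlocked.
- lock (a joint): Lock travel, m: 0 up (tape runs free), 0.005 down (tape held). It needs about 3 N to start, snaps over at half way, and stays down by itself. Pressed straight down.
- screwdriver: Screwdriver lying on the work surface, a bystander. Origin on its underside.
- pliers: Pliers with blue handles lying on the work surface, a bystander, about 150 mm long. Origin on their underside.
- contactor: Spare black contactor, 44 x 50 x 31 mm, standing on the work surface, a bystander. Origin at the centre of its underside.
Things that resemble listed ones, but are neither listed nor needed, are in the scene too. What is meant by the tape is not turquoise, and is the larger of those in its own colour.

How it is judged:
On the way:
1. the tape is hooked over the outside of the flange and drawn out by at least 40 mm, lock still up (value of joint blade above 0.04 m and x of hook_tip in the frame of step_foot between 0.076 and 0.095 m and y of hook_tip in the frame of step_foot between -0.03 and 0.03 m and z of hook_tip in the frame of step_foot below 0.018 m and value of joint lock below 0.002 m), for 0.2 s.
At the end, for the whole second after the job is handed in: Lock down (over 3.5 mm); tape drawn out 61 mm within 3.5 mm and at rest; hook outside the flange, tip less than 14 mm above ledge level and within 30 mm of the middle line; case flat on the ledge (height within 3 mm, tilt under 0.06 rad), in line within 0.12 rad (value of joint lock above 0.0035 m and value of joint blade between 0.0575 and 0.0645 m and x of hook_tip in the frame of step_foot between 0.076 and 0.095 m and y of hook_tip in the frame of step_foot between -0.03 and 0.03 m and z of hook_tip in the frame of step_foot below 0.014 m and z of tape_center in the frame of step_foot between 0.03 and 0.036 m and angle between tape_center's own z axis and vertical below 0.06 rad and angle between the x axis of tape_center and the x axis of step_foot, either way round below 0.12 rad and velocity of joint blade between -0.01 and 0.01 m/s); the robot touches nothing.
It fails at once if the tape snaps back: it runs in faster than 0.15 m/s (velocity of joint blade below -0.15 m/s).
It fails at once if the tape measure is forced against the box with more than 28 N before it is locked (contact force between tape and housing above 28 N and value of joint lock below 0.002 m).
It fails at once if the tape measure is forced against the box with more than 60 N at any time (contact force between tape and housing above 60 N).
It fails at once if the screwdriver, the pliers or the spare contactor is moved more than 20 mm (distance of any of screwdriver, pliers, contactor from where it was at the start of the episode above 0.02 m).
It also fails if it takes over 50 s, if anything falls off the work surface, if the arm or the gripper's body presses on something with over 40 N, if the wrist force passes 120 N, or if a joint passes its speed limit or range.

## Robot

A 6-joint arm with a two-finger parallel gripper is mounted at the origin on the work surface. World frame = base frame: x ahead of the robot, y to its left, z up, the work surface at z = 0. Lengths are in m, angles in rad, forces in N, time in s.
With the tool pointing down it reaches from about 0.275 to 0.825 m from the base axis. Payload 4.9 kg.
Tool frame: the origin (TCP) lies midway between the tips of the shut fingers; the grasp point (between the pads) lies 19 mm behind it (grip_point_offset is the distance from the TCP to the grasp point, in m); z points along the fingers, y is the line along which they close (so a half turn about z gives the same grasp; the last joint's range is limited). The gripper opens to 85 mm and grips with 20 to 120 N. Pads are 22 mm wide; open, the fingers measure 114 mm over their backs; the gripper's body (76 mm by 85 mm) begins 54 mm behind the grasp point. The pads swing forward as they close: fully open they stand 13 mm farther back than shut.
Start: joints at [-1.27, 0.326, -0.193, 1.052, 0, 1.437], TCP at [0.232, -0.499, 0.231] pointing down, gripper open.
Joint ranges: [-2.65, 2.65], [-0.97, 1.79], [-1.3, 1.35], [-1.93, 2.1], [-1.47, 1.37], [-3.14, 3.14]. Speed limits (rad/s): [2.57, 2.57, 3.14, 3.14, 3.14, 3.14].

## Interface

Orientations are given as a rotation vector (axis times angle).
In Python, from cell import * gives the robot as it stands. Calls block until the motion is done:
- movep(position, orientation): joint-space move of the TCP to a pose.
- move_l(position, velocity=0.15, rot=None, until_force=None): straight line of the TCP; rot=None keeps the orientation; velocity is the mean speed in m/s. With until_force (N) it stops when the force on the tool has changed by that much, and returns True; else False.
- set_joints(angles): joint-space move.
- let_go() and grab(newtons=None): open the fingers fully, or close them until they stop; newtons is the grip in N (None keeps the last).
- sleep(seconds).
- ik(position, orientation): joint angles nearest the present ones, or None.
- get_state(): the state.
- grab_frame(name): name is "scene" or "top" or "wrist"; returns a dict with "img" (400x640x3 uint8, red, green, blue), "fx", "fy", "cx", "cy" (pixels), "cam_to_world" (4x4, takes a point from camera to world coordinates); the wrist camera has in their place "T_tool_cam" (4x4, takes a point from camera to tool coordinates, whose origin is the TCP and whose axes are the flange's). Camera axes: x right, y down, z forward; pixel columns grow to the right and rows downward; lengths in m; the calibration is good to about 2 mm. A picture is of the moment at which its call begins: read the wrist's pose just before it. There is no depth.
A pose or a line that the arm cannot do raises MotionError and nothing moves.
- sign_off(): hands the job in; it is judged then, once.
Trained networks look in the newest picture that a camera, given by its name, has taken for a name from the list of things; names that differ only in an ending like _2 or _b are one class to them, and where a whole thing is asked for, a point or a joint stands for the part that bears it (a point fixed in the world has none). Each returns a list of dicts, best first, with "score" (0 to 1); they miss things now and then, are a little off and sometimes report something else, mostly with a low value. They report only what shows in the picture. A call takes as long as a camera call. They do not tell look-alikes from the thing itself.
- spot_in(camera, name): "centre" ([column, row] in pixels, amid what is visible of it).
- silhouettes(camera, name): "mask" (400x640 bool, what is visible of it) and "centre" ([column, row] in pixels, amid what is visible of it).
- tip_of(camera, name): "centre" ([column, row] in pixels: a listed point, or the origin of a listed thing).
The state is a dict: "clock": time; "q": joint angles; "joint_velocities": joint speeds; "tau": joint torques, N m; "position": TCP position; "eef_rot": TCP orientation; "contact_force": force on the tool from outside, world axes, zero at the start; "wrist_torque": the same for the moment, N m; "finger_gap": opening from 0.0 (shut) to 1.0 (fully open); "grasp_force": force on a finger pad.
Only numpy, scipy, OpenCV 4.12 (cv2) and the standard library are available. Lean on these libraries where they do the work, as an engineer would, in place of code of your own. Each camera call takes 0.05 s, during which the arm holds its last target. There are 200 camera calls.

## Working session

There is one attempt and no reset: what is moved stays moved. The work goes in short steps, each a Python script; the robot and the scene stay as the last script left them, time stands still between calls to the robot, and variables do not carry over. Pictures are saved under pics/ and viewed, at most 12 in all, crops included, and the job is handed in when it is done.

```bash
mkdir -p pics; ls; cat > h.py <<'E'
from cell import *
import numpy as np, cv2
from scipy.spatial.transform import Rotation as R
def save(f,n,box=None,s=1):
    im=f["img"]
    if box: im=im[box[1]:box[3],box[0]:box[2]]
    im=cv2.resize(im,None,fx=s,fy=s,interpolation=cv2.INTER_CUBIC)
    cv2.imwrite("pics/"+n+".png",im[:,:,::-1])
def ray(f,px,T=None):
    T=f["cam_to_world"] if T is None else T
    d=np.array([(px[0]-f["cx"])/f["fx"],(px[1]-f["cy"])/f["fy"],1]); 
    T=np.array(T); return T[:3,3],T[:3,:3]@d
def atz(f,px,z,T=None):
    o,d=ray(f,px,T); return o+d*(z-o[2])/d[2]
E
python3 - <<'E'
from h import *
for c in ("scene","top"):
    f=grab_frame(c); save(f,c)
    print(c,np.round(f["cam_to_world"],3).tolist(),f["fx"],f["cx"],f["cy"])
    for n in ("tape","housing","screwdriver","pliers","contactor"):
        print(n,[(np.round(d["centre"]).tolist(),round(d["score"],2)) for d in spot_in(c,n)])
    for n in ("tape","tape_center","lock_top","hook_tip","step_foot","flange_top","housing"):
        print("tip",n,[(np.round(d["centre"],1).tolist(),round(d["score"],2)) for d in tip_of(c,n)])
E
```

```text
pics
scene [[-0.281, 0.65, -0.706, 1.19], [0.959, 0.204, -0.194, 0.047], [0.018, -0.732, -0.681, 0.678], [0.0, 0.0, 0.0, 1.0]] 425.90613409266825 311.7586179818773 196.50784184354112
tape [([246.0, 190.0], 0.88), ([172.0, 222.0], 0.78), ([190.0, 182.0], 0.57)]
housing [([399.0, 258.0], 0.86), ([244.0, 192.0], 0.71)]
screwdriver [([421.0, 189.0], 0.79), ([267.0, 208.0], 0.45)]
pliers []
contactor [([339.0, 180.0], 0.87)]
tip tape [([242.3, 197.2], 0.85), ([189.2, 188.2], 0.82), ([175.4, 232.6], 0.68)]
tip tape_center [([247.3, 186.3], 0.87), ([173.0, 220.9], 0.85), ([193.4, 178.4], 0.64), ([248.3, 181.3], 0.4)]
tip lock_top [([173.7, 210.4], 0.57), ([248.7, 176.5], 0.53), ([191.2, 171.1], 0.36)]
tip hook_tip [([199.9, 228.2], 0.59), ([266.7, 216.2], 0.56), ([210.2, 182.5], 0.35)]
tip step_foot [([414.1, 230.9], 0.8)]
tip flange_top [([455.7, 241.6], 0.62)]
tip housing [([408.2, 246.1], 0.72)]
top [[0.014, -0.989, 0.148, 0.421], [-1.0, -0.016, -0.013, -0.099], [0.015, -0.147, -0.989, 0.917], [0.0, 0.0, 0.0, 1.0]] 376.7335108826375 312.54018680482807 203.26950697415302
tape [([427.0, 159.0], 0.66), ([386.0, 208.0], 0.65), ([444.0, 208.0], 0.55)]
housing [([238.0, 180.0], 0.73)]
screwdriver [([225.0, 264.0], 0.69)]
pliers [([362.0, 164.0], 0.65), ([365.0, 195.0], 0.64), ([387.0, 206.0], 0.46)]
contactor [([304.0, 261.0], 0.62)]
tip tape [([443.9, 205.8], 0.85), ([385.4, 210.6], 0.62), ([424.0, 159.8], 0.58), ([361.9, 193.0], 0.58)]
tip tape_center [([446.0, 208.7], 0.89), ([429.5, 158.9], 0.87), ([389.2, 211.3], 0.84)]
tip lock_top [([448.4, 210.9], 0.62), ([386.7, 203.2], 0.58), ([428.8, 154.5], 0.44)]
tip hook_tip [([358.9, 197.8], 0.65), ([406.8, 160.9], 0.51), ([427.2, 218.1], 0.39)]
tip step_foot [([227.4, 189.4], 0.83)]
tip flange_top [([192.7, 183.7], 0.78)]
tip housing [([231.7, 193.9], 0.65)]
```

View pics/scene.png

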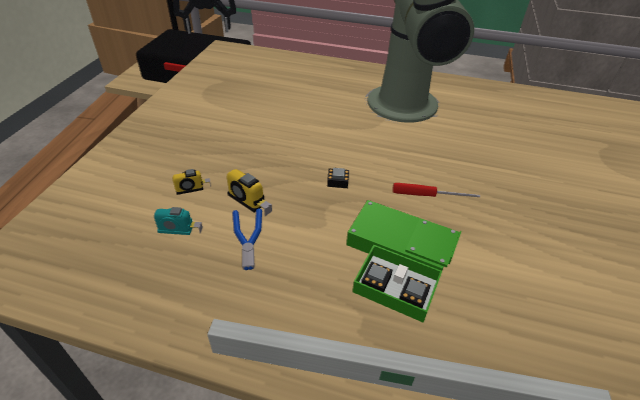

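View pics/top.png

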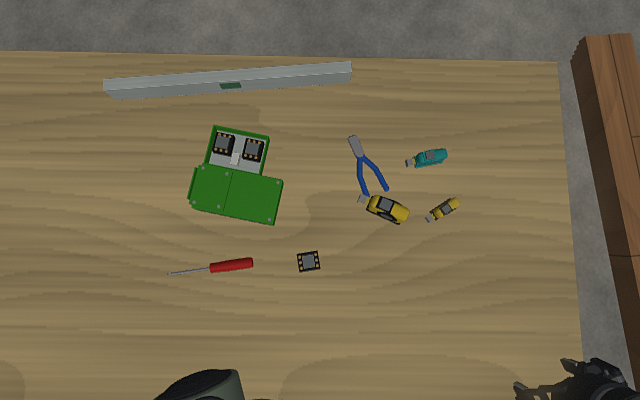

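Top view: candidates are the large yellow tape (387,208), the small yellow one (443,208) and the turquoise one (429,159). In the scene view these are (246,190), (188,181) and (173,221). I choose the large yellow one. Its hook is close to the pliers' handle end at about (365,195). The housing's ledge is at (255,195) and its cover at (210,185).

```bash
cat >> h.py <<'E'
def tri(obs):
    A=np.zeros((3,3));b=np.zeros(3);L=[]
    for f,px,*T in obs:
        o,d=ray(f,px,*T); d=d/np.linalg.norm(d); P=np.eye(3)-np.outer(d,d); A+=P;b+=P@o;L.append((o,d,P))
    x=np.linalg.solve(A,b); return x,[round(1000*np.linalg.norm(P@(x-o)),1) for o,d,P in L]
E
python3 - <<'E'
from h import *
s=grab_frame("scene");t=grab_frame("top")
save(t,"crop",(330,120,470,230),5)
def near(c,n,p,r=25):
    l=[d for d in tip_of(c,n) if np.hypot(*(np.array(d["centre"])-p))<r]
    return l[0]["centre"] if l else None
for n,ps,pt,z in [("tape_center",(247,187),(388,210),.033),("tape",(242,197),(387,209),0),("lock_top",(248,177),(386,203),.075),("hook_tip",(267,214),(360,198),.002),
  ("step_foot",(414,231),(227,189),.04),("flange_top",(456,242),(193,184),.06),("housing",(408,246),(232,194),0)]:
    a=near("scene",n,ps);b=near("top",n,pt)
    print(n,a,b, a is not None and np.round(atz(s,a,z),4), b is not None and np.round(atz(t,b,z),4), (a is not None and b is not None) and tri([(s,a),(t,b)]))
E
```

```text
tape_center [244.9, 189.2] [385.1, 213.1] [ 0.543  -0.2884  0.033 ] [ 0.532  -0.2828  0.033 ] (array([ 0.53427429, -0.28859874,  0.02442548]), [np.float64(4.1), np.float64(4.1)])
tape [244.2, 197.7] [386.7, 212.5] [ 0.5377 -0.2956  0.    ] [ 0.5377 -0.2936  0.    ] (array([ 5.37945778e-01, -2.94481448e-01,  2.79629232e-04]), [np.float64(0.9), np.float64(0.9)])
lock_top [247.1, 178.6] [388.3, 203.2] [ 0.5519 -0.2755  0.075 ] [ 0.5495 -0.2817  0.075 ] (array([ 0.54912731, -0.27966813,  0.07243885]), [np.float64(2.6), np.float64(2.6)])
hook_tip [265.0, 214.2] [360.7, 194.4] [ 0.5755 -0.2295  0.002 ] [ 0.5815 -0.2295  0.002 ] (array([ 0.58036503, -0.22808032,  0.00728723]), [np.float64(0.7), np.float64(0.7)])
step_foot [413.4, 231.3] [225.8, 190.8] [0.5659 0.0909 0.04  ] [0.5781 0.0944 0.04  ] (array([0.5762621 , 0.09105725, 0.0508882 ]), [np.float64(0.9), np.float64(0.9)])
flange_top [456.9, 242.4] [189.9, 183.4] [0.5896 0.1732 0.06  ] [0.5905 0.1733 0.06  ] (array([0.59034119, 0.1730867 , 0.06075257]), [np.float64(0.0), np.float64(0.0)])
housing [410.2, 247.5] [230.6, 194.1] [0.5749 0.0925 0.    ] [0.5772 0.0911 0.    ] (array([0.57684241, 0.09150561, 0.00191019]), [np.float64(0.8), np.float64(0.8)])
```

View pics/crop.png

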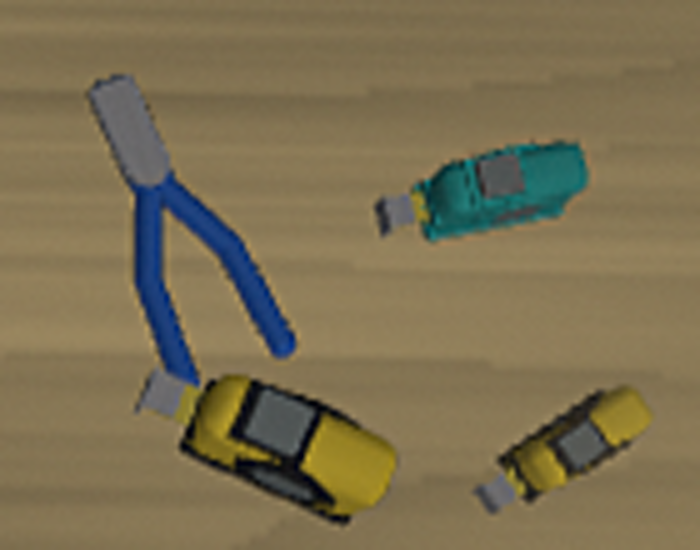

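Crop: the large yellow tape with its grey lock on top is at crop (280,440). The hook is at (160,395), next to the pliers' left handle end (180,375). The other handle end, at (285,345), lies about 2 cm from the case. Next I look from above with the wrist camera.

```bash
cat >> h.py <<'E'
def rot(yaw,flip=0):
    # tool z down, tool y along tape y (or opposite), tape x at yaw
    y=np.array([-np.sin(yaw),np.cos(yaw),0])*(-1 if flip else 1); z=np.array([0,0,-1.]); x=np.cross(y,z)
    return R.from_matrix(np.c_[x,y,z]).as_rotvec()
def wT():
    st=get_state(); T=np.eye(4);T[:3,:3]=R.from_rotvec(st["eef_rot"]).as_matrix();T[:3,3]=st["position"]; return T
def wframe():
    T=wT(); f=grab_frame("wrist"); f["cam_to_world"]=T@np.array(f["T_tool_cam"]); return f
E
python3 - <<'E'
from h import *
print(grab_frame("wrist")["T_tool_cam"])
for fl in (0,1):
    for nm,p,y in (("tape",[.54,-.29,.2],57),("house",[.585,.13,.12],80)):
        q=ik(p,rot(np.radians(y),fl)); print(fl,nm,None if q is None else np.round(q,2))
c=[fl for fl in (0,1) if ik([.54,-.29,.2],rot(np.radians(57),fl)) is not None]
fl=min(c,key=lambda k:abs(ik([.54,-.29,.2],rot(np.radians(57),k))[5]))
print("flip",fl)
def look(p,yaw,items,name):
    movep(p,rot(np.radians(yaw),fl)); sleep(.2)
    f=wframe(); save(f,name)
    for n,z in items:
        for d in tip_of("wrist",n): print(n,np.round(d["centre"],1),round(d["score"],2),np.round(atz(f,d["centre"],z),4))
movep([.45,-.35,.25],rot(np.radians(57),fl))
look([.52,-.30,.25],57,[("tape_center",.033),("tape",0),("lock_top",.075),("hook_tip",.002)],"w1")
E
```

```text
[[ 2.80935859e-04 -9.61434384e-01 -2.75034265e-01  6.85016356e-02]
 [ 9.99999516e-01  5.29486042e-04 -8.29461606e-04  6.24329363e-04]
 [ 9.43099712e-04 -2.75033899e-01  9.61434067e-01 -1.41382789e-01]
 [ 0.00000000e+00  0.00000000e+00  0.00000000e+00  1.00000000e+00]]
0 tape [-0.61  0.46 -0.07  1.04 -0.   -1.61]
0 house [ 0.1   0.51 -0.21  0.85  0.   -1.3 ]
1 tape [-0.61  0.46 -0.07  1.04  0.    1.53]
1 house [ 0.1   0.51 -0.21  0.85  0.    1.84]
flip 1
tape_center [330.  149.9] 0.69 [ 0.5451 -0.2846  0.033 ]
tape_center [388.  233.7] 0.67 [ 0.5504 -0.4246  0.033 ]
tape_center [458.2 166.1] 0.55 [ 0.6719 -0.3919  0.033 ]
tape [328.9 149.3] 0.9 [ 0.5433 -0.2868  0.    ]
tape [381.5 229.2] 0.84 [ 0.5453 -0.4296  0.    ]
tape [445.4 162.4] 0.6 [ 0.6698 -0.391   0.    ]
lock_top [325.7 147.4] 0.9 [ 0.5439 -0.2749  0.075 ]
lock_top [463.1 166.5] 0.86 [ 0.6628 -0.378   0.075 ]
lock_top [384.3 241.9] 0.63 [ 0.542  -0.4105  0.075 ]
hook_tip [322.7  97.1] 0.71 [ 0.573  -0.2251  0.002 ]
hook_tip [425.6 137.8] 0.69 [ 0.6616 -0.3453  0.002 ]
hook_tip [354.7 214.4] 0.57 [ 0.524  -0.3869  0.002 ]
```

View pics/w1.png

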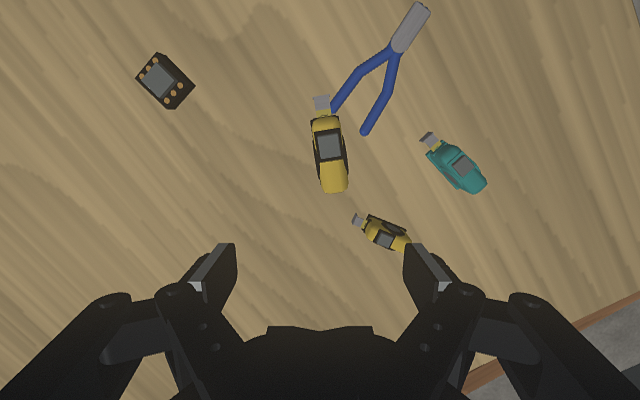

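```bash
python3 - <<'E'
from h import *
yaw=np.radians(62); u=np.array([np.cos(yaw),np.sin(yaw),0])
c=np.array([.541,-.287,.0])
movep(c-.02*u+[0,0,.15],rot(yaw,1)); sleep(.3)
f=wframe(); save(f,"w2")
for n,z in [("tape_center",.033),("tape",0),("lock_top",.075),("hook_tip",.002)]:
    for d in tip_of("wrist",n)[:2]: print(n,np.round(d["centre"],1),round(d["score"],2),np.round(atz(f,d["centre"],z),4))
for d in silhouettes("wrist","lock_top")[:1]:
    m=d["mask"]; print(m.sum(),d["centre"])
# grey key top: corners on plane z=.075
hsv=cv2.cvtColor(f["img"],cv2.COLOR_RGB2HSV)
g=((hsv[...,1]<60)&(hsv[...,2]>70)&(hsv[...,2]<190)).astype(np.uint8)
n,l,s,ce=cv2.connectedComponentsWithStats(g)
for i in range(1,n):
    if 200<s[i,4]<20000:
        cs=max(cv2.findContours((l==i).astype(np.uint8),0,2)[0],key=len); p=np.array([atz(f,q[0],.075)[:2] for q in cs],np.float32)*1000
        print(s[i],ce[i],cv2.minAreaRect(p))
E
```

```text
tape_center [483.9 204.1] 0.97 [ 0.6674 -0.3919  0.033 ]
tape_center [385.2 278.4] 0.84 [ 0.549  -0.4214  0.033 ]
tape [321.4 166.6] 0.98 [ 0.5428 -0.2904  0.    ]
tape [471.9 193.5] 0.98 [ 0.6729 -0.3929  0.    ]
lock_top [317.9 164.5] 0.75 [ 0.5466 -0.2759  0.075 ]
lock_top [500.3 208.6] 0.62 [ 0.6613 -0.3781  0.075 ]
hook_tip [315.1  91.4] 0.82 [ 0.5721 -0.222   0.002 ]
hook_tip [446.8 157.4] 0.75 [ 0.6623 -0.3426  0.002 ]
967 [316.6, 165.2]
[ 414    0   55   44 1338] [436.99626308  18.99850523] ((667.1168212890625, -224.3790740966797), (38.487693786621094, 18.7058162689209), 23.381298065185547)
[  62   21   48   52 1261] [85.46391753 46.76367962] ((442.0158996582031, -126.64838409423828), (24.27275276184082, 22.999223709106445), 10.28541088104248)
[303  90  25  21 427] [315.07494145  99.89227166] ((567.196533203125, -232.89698791503906), (13.915138244628906, 17.57558250427246), 62.018287658691406)
[303 146  32  34 953] [318.97901364 162.74816369] ((547.8488159179688, -275.34765625), (25.152950286865234, 23.214750289916992), 66.032470703125)
[438 153  27  21 311] [452.50803859 162.38263666] ((639.4887084960938, -323.99847412109375), (16.304576873779297, 15.85225772857666), 12.600088119506836)
[482 191  32  28 468] [498.12606838 204.8974359 ] ((660.5936889648438, -374.05181884765625), (18.540576934814453, 19.828577041625977), 8.720609664916992)
[187 243  41  49 505] [206.05148515 266.54653465] ((419.7824401855469, -307.4468078613281), (55.91805648803711, 14.381318092346191), 31.172653198242188)
[412 243  40  49 495] [432.78787879 266.32525253] ((593.5280151367188, -400.2297058105469), (14.070150375366211, 56.160552978515625), 2.849364995956421)
[372 280  23  21 262] [382.59160305 290.56870229] ((544.3482055664062, -402.8898010253906), (14.649218559265137, 17.026884078979492), 32.69516372680664)
```

View pics/w2.png

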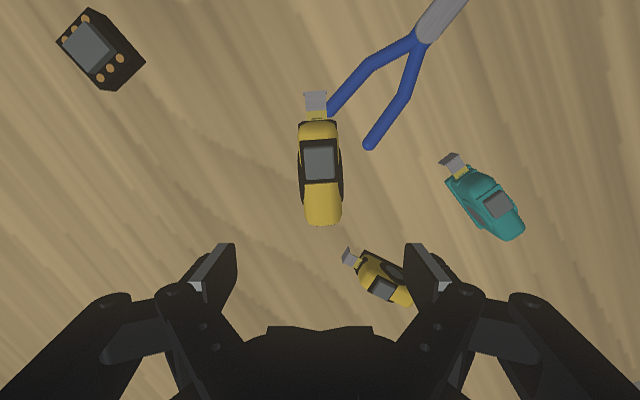

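The wrist view agrees: the lock key at (319,163) measures 25x23 mm, and the yaw is about 66°. Now I grasp and lift.

```bash
python3 - <<'E'
from h import *
print(get_state()["clock"])
yaw=np.radians(66); u=np.array([np.cos(yaw),np.sin(yaw),0])
c=np.array([.5425,-.288,.0])-.004*u
movep(c+[0,0,.11],rot(yaw,1))
print(move_l(c+[0,0,.021],.1,until_force=6)); 
grab(60); st=get_state(); print(st["position"],st["finger_gap"],st["grasp_force"],st["contact_force"])
move_l(c+[0,0,.17],.12); sleep(.2)
st=get_state(); print(st["clock"],st["finger_gap"],st["grasp_force"],st["contact_force"],st["wrist_torque"])
hy=np.radians(80); v=np.array([np.cos(hy),np.sin(hy),0])
movep(np.array([.576,.092,.21])-.07*v,rot(hy,1)); sleep(.3)
T=wT(); f=wframe(); save(f,"w3")
for n,z in [("step_foot",.04),("flange_top",.06),("housing",0)]:
    for d in tip_of("wrist",n)[:2]: print(n,np.round(d["centre"],1),round(d["score"],2),np.round(atz(f,d["centre"],z),4))
for n in ("hook_tip","lock_top","tape_center","tape"):
    for d in tip_of("wrist",n)[:2]: print(n,np.round(d["centre"],1),round(d["score"],2))
t=grab_frame("top")
for n,z in [("step_foot",.04),("flange_top",.06)]:
    for d in tip_of("top",n)[:1]: print(n,np.round(atz(t,d["centre"],z),4))
print(get_state()["clock"],T[:3,3])
E
```

```text
5.15
False
[ 0.5413468  -0.29193675  0.02152976] 0.43983451993496275 61.78144097328186 [0.1088264  0.79851469 3.39520172]
8.575 0.4393270627640143 60.83690643310547 [ 0.81467274 -0.25034446 -5.45178636] [0.04010696 0.01763486 0.02424775]
hook_tip [320.9 108.2] 0.58
lock_top [315.8 268.7] 0.81
tape [319.4 222.5] 0.56
step_foot [0.578  0.0869 0.04  ]
flange_top [0.5849 0.17   0.06  ]
10.6333 [0.56392579 0.0221113  0.20978093]
```

View pics/w3.png

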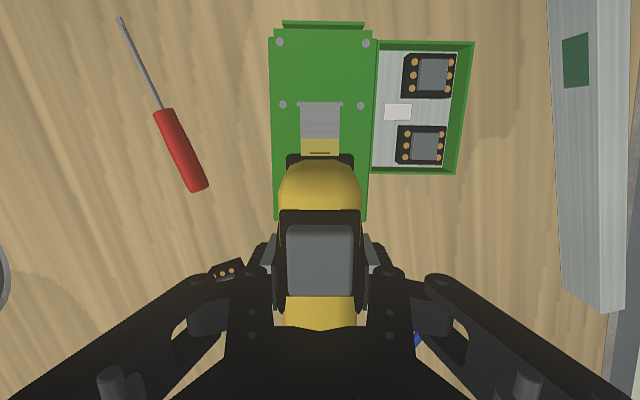

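W3: the tape is held straight between the fingers, with its lock key at (318,262) and the hook's top edge at (320,102). The housing lies in line ahead, with the flange's top edge near (323,23), the cover's corners at (270,38) and (378,40), and the bay on the right. Now I measure these.

```bash
python3 - <<'E'
from h import *
T=wT(); f=wframe(); im=f["img"]
save(f,"w3c",(255,0,395,115),5)
Tc=np.array(f["T_tool_cam"])
hsv=cv2.cvtColor(im,cv2.COLOR_RGB2HSV)
g=((hsv[...,1]<60)&(hsv[...,2]>70)&(hsv[...,2]<190)).astype(np.uint8)
n,l,s,ce=cv2.connectedComponentsWithStats(g)
for i in range(1,n):
    if 250<ce[i][0]<390 and 90<ce[i][1]<310 and s[i,4]>300:
        z=-.0535 if ce[i][1]>200 else -.0015
        cs=max(cv2.findContours((l==i).astype(np.uint8),0,2)[0],key=len); p=np.array([atz(f,q[0],z,Tc)[:2] for q in cs],np.float32)*1000
        print(s[i],ce[i],cv2.minAreaRect(p),p.min(0),p.max(0))
gm=((hsv[...,0]>45)&(hsv[...,0]<75)&(hsv[...,1]>150)).astype(np.uint8)
for r in (20,21,22,23,24,25,26,27,28,30,34,36,38,40,60,90):
    c=np.where(gm[r,240:372+30])[0]+240
    if len(c): print(r,c.min(),c.max(),im[r,323],np.round(atz(f,(c.min(),r),.06)[:2],4),np.round(atz(f,(c.max(),r),.06)[:2],4))
for z,px in [(.06,(323,22)),(.046,(270,38)),(.046,(378,40)),(.04,(269,60)),(.04,(275,215))]: print(z,px,np.round(atz(f,px,z),4))
E
```

```text
[ 297  102   46   37 1500] [319.422      119.54466667] ((67.02520751953125, -0.7569675445556641), (21.306884765625, 16.6593017578125), 89.98529815673828) [ 58.69324   -11.4120865] [75.35758   9.894796]
[ 286  226   68   70 4226] [319.12612399 262.86535731] ((20.119483947753906, -0.7935104370117188), (22.958009719848633, 26.66700553894043), 89.98912048339844) [  6.7839723 -12.273083 ] [33.451122 10.6861  ]
[259 233  18  41 344] [268.70639535 253.59302326] ((23.582977294921875, -18.643024444580078), (15.647287368774414, 4.562643527984619), 11.041543006896973) [ 15.72095  -21.812065] [ 30.91997   -15.3928795]
[363 233  17  41 344] [370.17151163 253.43895349] ((23.577945709228516, 17.116384506225586), (4.305668354034424, 15.637290954589844), 79.25289916992188) [15.742026 13.946941] [30.93528  20.044521]
22 283 303 [108 140  78] [0.5565 0.1789] [0.5746 0.1757]
23 344 354 [ 72 135  59] [0.6114 0.1684] [0.6204 0.1668]
24 364 364 [ 78 138  63] [0.6293 0.1644] [0.6293 0.1644]
30 274 275 [ 66 111  51] [0.547 0.174] [0.5479 0.1738]
40 269 284 [ 77 135  62] [0.5407 0.1667] [0.5544 0.1643]
60 269 378 [ 75 135  62] [0.5369 0.1501] [0.6384 0.1323]
90 270 376 [ 74 135  62] [0.5319 0.124 ] [0.6334 0.1061]
0.06 (323, 22) [0.5926 0.1725 0.06  ]
0.046 (270, 38) [0.5403 0.1719 0.046 ]
0.046 (378, 40) [0.6436 0.1519 0.046 ]
0.04 (269, 60) [0.5343 0.1542 0.04  ]
0.04 (275, 215) [ 0.5044 -0.009   0.04  ]
```

View pics/w3c.png

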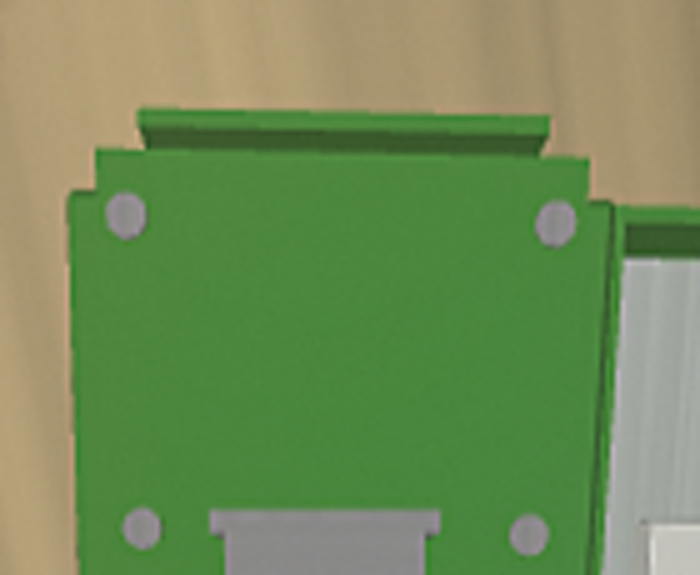

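The cropped view shows the flange's outer top edge from (283,21.6) to (365,23.6). That gives its middle at (.593,.172) and a yaw of 78.8°; its width comes out at 75 mm, against the true 76. Next I hook it and feel for the flange.

```bash
cat >> h.py <<'E'
yaw=np.radians(78.8); v=np.array([np.cos(yaw),np.sin(yaw),0]); n=np.array([-v[1],v[0],0]); F=np.array([.593,.172,0])
def fr(): st=get_state(); c=np.array(st["contact_force"]); return round(st["clock"],2),"x %.4f y %.4f z %.4f"%((st["position"]-F)@v,(st["position"]-F)@n,st["position"][2]),"f",np.round([c@v,c@n,c[2]],2),"gap",round(st["finger_gap"],3)
def P(x,z,y=0): return F+x*v+y*n+np.array([0,0,z])
E
python3 - <<'E'
from h import *
movep(P(-.0645,.125),rot(yaw,1)); sleep(.2); print(fr())
move_l(P(-.0645,.10),.08); sleep(.2); print(fr())
hit=move_l(P(-.0645,.0715),.03,until_force=4); sleep(.2); print(hit,fr())
if not hit:
    hit=move_l(P(-.0645-.022,.0715),.015,until_force=2.5); print(hit,fr()); sleep(.2); print(fr())
E
```

```text
(11.44, 'x -0.0650 y -0.0011 z 0.1262', 'f', array([-0.59,  0.63, -5.13]), 'gap', 0.436)
(12.1, 'x -0.0644 y -0.0005 z 0.1006', 'f', array([ 0.41, -0.24, -4.35]), 'gap', 0.441)
False (13.4, 'x -0.0644 y -0.0001 z 0.0717', 'f', array([-1.01,  0.39, -5.54]), 'gap', 0.437)
True (14.16, 'x -0.0728 y 0.0007 z 0.0706', 'f', array([ 2.1 , -0.49, -3.84]), 'gap', 0.436)
(14.36, 'x -0.0728 y 0.0020 z 0.0694', 'f', array([ 4.19,  0.14, -4.08]), 'gap', 0.437)
```

Contact came at −72.8 mm with about 4 N, as expected for the flange. Next I back away, lower, and ease forward.

```bash
python3 - <<'E'
from h import *
move_l(P(-.110,.072),.04); sleep(.1); print(fr())
move_l(P(-.147,.072),.04); sleep(.2); print(fr())
hit=move_l(P(-.147,.058),.015,until_force=4); print(hit,fr()); sleep(.3); print(fr())
t=grab_frame("scene"); save(t,"s2",(330,130,490,250),5)
E
```

```text
(15.53, 'x -0.1097 y 0.0001 z 0.0720', 'f', array([ 4.46,  1.06, -5.91]), 'gap', 0.437)
(16.8, 'x -0.1464 y 0.0000 z 0.0720', 'f', array([ 6.18,  0.63, -6.72]), 'gap', 0.437)
True (17.18, 'x -0.1441 y 0.0002 z 0.0697', 'f', array([ 6.91, -1.03, -2.81]), 'gap', 0.436)
(17.48, 'x -0.1437 y 0.0001 z 0.0695', 'f', array([ 5.83, -1.17, -3.15]), 'gap', 0.436)
```

View pics/s2.png

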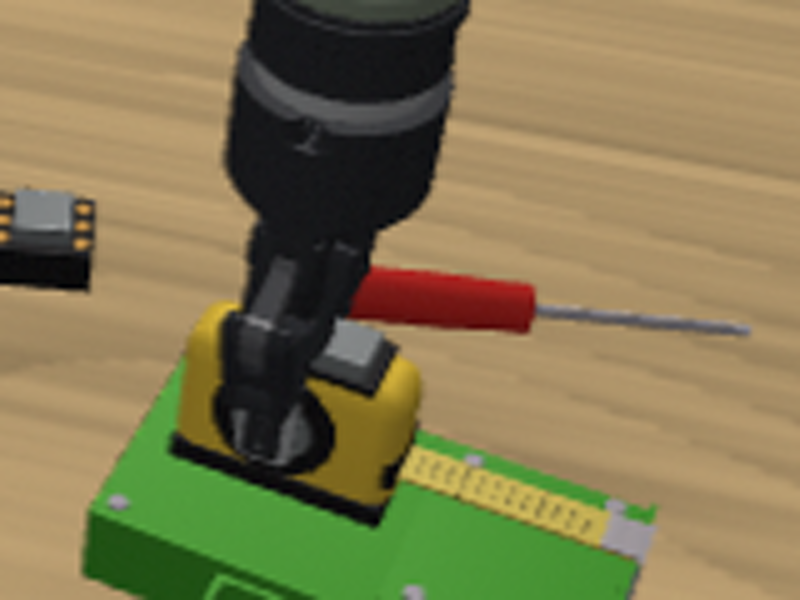

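S2: the hook is over the flange at (630,535), the tape is drawn out, and the case's front bottom corner (380,520) is near the seam. The lowering stopped early, so I back up a little more and lower again.

```bash
python3 - <<'E'
from h import *
move_l(P(-.150,.0705),.03); sleep(.2); print(fr())
for z in (.0685,.0665,.0645,.0625,.0610,.0600):
    hit=move_l(P(-.150,z),.015,until_force=7); sleep(.15); print(z,hit,fr())
    if hit or get_state()["contact_force"][2]>3: break
t=grab_frame("scene"); save(t,"s3",(350,170,480,270),6)
E
```

```text
(18.08, 'x -0.1493 y -0.0004 z 0.0707', 'f', array([ 5.49, -0.03, -6.07]), 'gap', 0.435)
0.0685 False (18.52, 'x -0.1488 y -0.0006 z 0.0692', 'f', array([ 5.52,  0.59, -2.54]), 'gap', 0.436)
0.0665 False (18.95, 'x -0.1488 y -0.0009 z 0.0674', 'f', array([ 6.29,  0.92, -2.33]), 'gap', 0.436)
0.0645 False (19.38, 'x -0.1488 y -0.0011 z 0.0654', 'f', array([ 4.96, -0.23, -2.16]), 'gap', 0.439)
0.0625 False (19.82, 'x -0.1488 y -0.0013 z 0.0635', 'f', array([ 5.66,  0.35, -2.83]), 'gap', 0.44)
0.061 False (20.22, 'x -0.1487 y -0.0014 z 0.0621', 'f', array([ 6.31, -0.64, -2.64]), 'gap', 0.44)
0.06 False (20.62, 'x -0.1486 y -0.0015 z 0.0619', 'f', array([6.87, 1.86, 4.33]), 'gap', 0.445)
```

View pics/s3.png

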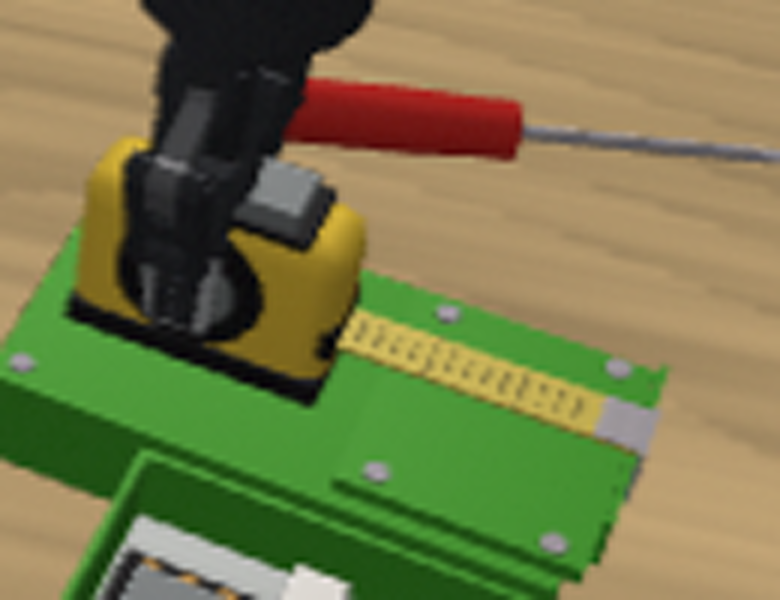

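The case is down on the ledge (z 0.0619, underside about 40 mm), hook still over the flange at (625,425), nose about 15 mm behind the step. Now I ease it forward to contact.

```bash
python3 - <<'E'
from h import *
z=.0613
move_l(P(-.141,z),.02); sleep(.2); print(fr())
hit=move_l(P(-.128,z),.008,until_force=4); print(hit,fr()); sleep(.3); print(fr())
E
```

```text
(21.48, 'x -0.1401 y -0.0013 z 0.0619', 'f', array([ 5.25, -0.99, -0.25]), 'gap', 0.436)
True (22.18, 'x -0.1370 y -0.0009 z 0.0617', 'f', array([1.59, 1.2 , 3.9 ]), 'gap', 0.441)
(22.48, 'x -0.1367 y -0.0010 z 0.0617', 'f', array([1.42, 1.18, 4.24]), 'gap', 0.436)
```

```bash
python3 - <<'E'
from h import *
z=.0620
for x in (-.1363,-.1355,-.1345,-.1335):
    hit=move_l(P(x,z),.006,until_force=5); sleep(.2); print(x,hit,fr())
    if hit or fr()[3][0]<-4: break
f=wframe(); save(f,"w4"); t=grab_frame("scene"); save(t,"s4",(350,170,480,270),6)
E
```

```text
-0.1363 True (22.9, 'x -0.1359 y -0.0009 z 0.0617', 'f', array([0.33, 0.07, 2.04]), 'gap', 0.439)
```

View pics/s4.png

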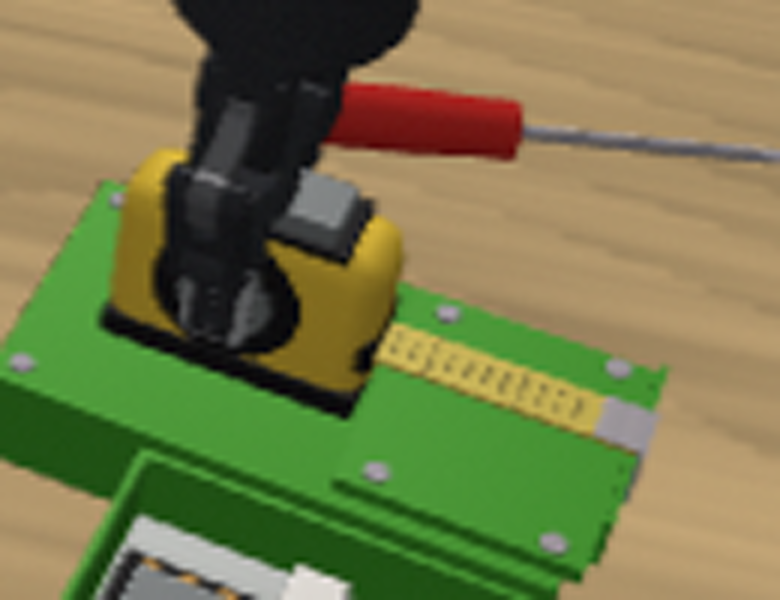

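S4: the nose corner at (350,415) sits at the seam line, within 1–2 mm. I keep easing until the force clearly reverses.

```bash
python3 - <<'E'
from h import *
z=.0620
for x in (-.1352,-.1344,-.1336,-.1328,-.132):
    hit=move_l(P(x,z),.006); sleep(.25); s=fr(); print(x,s)
    if s[3][0]<-4: break
E
```

```text
-0.1352 (23.58, 'x -0.1347 y -0.0005 z 0.0618', 'f', array([ 4.91, -3.76, -2.96]), 'gap', 0.439)
-0.1344 (24.12, 'x -0.1340 y -0.0004 z 0.0618', 'f', array([ 3.69, -3.78, -2.98]), 'gap', 0.433)
-0.1336 (24.65, 'x -0.1339 y -0.0004 z 0.0618', 'f', array([ 2.03, -5.35, -5.69]), 'gap', 0.437)
-0.1328 (25.18, 'x -0.1338 y -0.0004 z 0.0619', 'f', array([-1.58, -4.37, -5.16]), 'gap', 0.437)
-0.132 (25.72, 'x -0.1338 y -0.0004 z 0.0620', 'f', array([-3.18, -4.36, -4.33]), 'gap', 0.436)
```

The step is felt at −133.8 mm, 61.0 mm behind the flange contact, which matches the drawing. I release, retract, shut the fingers and press the lock.

```bash
python3 - <<'E'
from h import *
move_l(P(-.1334,.0614),.006); sleep(.2); print(fr())
let_go(); sleep(.2); print(fr())
move_l(P(-.1336,.16),.1); grab(20); 
movep(P(-.1148,.135),rot(yaw,1)); sleep(.3); print(fr())
f=wframe(); save(f,"w5")
for c in ("scene","top"):
    g=grab_frame(c)
    for nm,z in (("lock_top",.115),("hook_tip",.042)):
        for d in tip_of(c,nm)[:3]:
            p=atz(g,d["centre"],z)
            if np.linalg.norm((p-F)[:2])<.2: print(c,nm,round(d["score"],2),np.round([(p-F)@v,(p-F)@n],4))
E
```

```text
(26.32, 'x -0.1338 y -0.0004 z 0.0618', 'f', array([-4.81, -3.94,  1.18]), 'gap', 0.447)
(27.05, 'x -0.1334 y 0.0000 z 0.0614', 'f', array([-0.43, -0.57, -0.55]), 'gap', 1.002)
(29.51, 'x -0.1151 y -0.0006 z 0.1358', 'f', array([-0.32,  0.72, -0.53]), 'gap', 0.001)
scene lock_top 0.65 [-0.1165 -0.0002]
scene hook_tip 0.9 [-0.0012 -0.0069]
scene hook_tip 0.63 [-0.1346  0.0314]
top lock_top 0.38 [-0.1164 -0.0015]
top hook_tip 0.52 [-0.0023  0.0022]
```

View pics/w5.png

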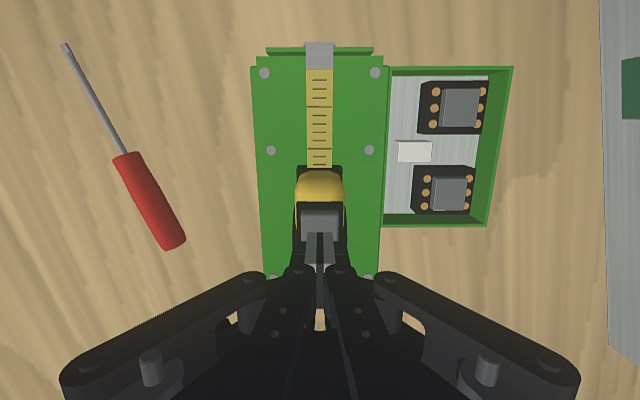

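W5: the tape is still hooked over the flange at (320,50). The case is in line and the shut fingertips stand over the lock key at (320,225). I press it now.

```bash
python3 - <<'E'
from h import *
move_l(P(-.116,.120),.03); sleep(.1); print(fr())
hit=False
for z in (.116,.1145,.113,.1115,.110,.109,.108,.107):
    hit=move_l(P(-.116,z),.01,until_force=9); sleep(.1); s=fr(); print(z,hit,s)
    if s[3][2]>13: break
E
```

```text
(30.61, 'x -0.1160 y -0.0001 z 0.1202', 'f', array([-0.01, -0.44, -0.23]), 'gap', 0.002)
0.116 False (31.26, 'x -0.1160 y -0.0000 z 0.1160', 'f', array([-1.03,  1.08, -0.41]), 'gap', 0.001)
0.1145 False (31.66, 'x -0.1160 y -0.0001 z 0.1146', 'f', array([-0.26, -0.32,  1.54]), 'gap', 0.001)
0.113 False (32.06, 'x -0.1161 y 0.0003 z 0.1126', 'f', array([-0.18, -0.3 , -0.44]), 'gap', -0.001)
0.1115 False (32.46, 'x -0.1160 y 0.0000 z 0.1114', 'f', array([ 0.92, -0.01, -1.05]), 'gap', 0.004)
0.11 False (32.86, 'x -0.1159 y -0.0001 z 0.1102', 'f', array([ 0.54, -0.1 ,  2.26]), 'gap', -0.004)
0.109 False (33.21, 'x -0.1157 y -0.0004 z 0.1100', 'f', array([1.38, 1.79, 7.3 ]), 'gap', 0.003)
0.108 False (33.56, 'x -0.1155 y -0.0006 z 0.1100', 'f', array([ 1.36,  3.74, 14.2 ]), 'gap', 0.004)
```

The key snapped over at about 0.113 and bottomed rigidly at 0.110, which is 5 mm of travel. I retract and check.

```bash
python3 - <<'E'
from h import *
move_l(P(-.116,.2),.1); move_l(P(-.2,.24),.15); sleep(.3); print(fr())
f=wframe(); hsv=cv2.cvtColor(f["img"],cv2.COLOR_RGB2HSV)
save(f,"w6")
for nm,z in (("lock_top",.11),("hook_tip",.042)):
    for d in tip_of("wrist",nm)[:2]:
        p=atz(f,d["centre"],z); print(nm,round(d["score"],2),np.round([(p-F)@v,(p-F)@n],4))
E
```

```text
(35.69, 'x -0.1994 y 0.0002 z 0.2396', 'f', array([-0.16, -0.54, -0.67]), 'gap', 0.001)
lock_top 0.95 [-0.1173  0.0029]
hook_tip 0.46 [-0.281  0.108]
```

View pics/w6.png

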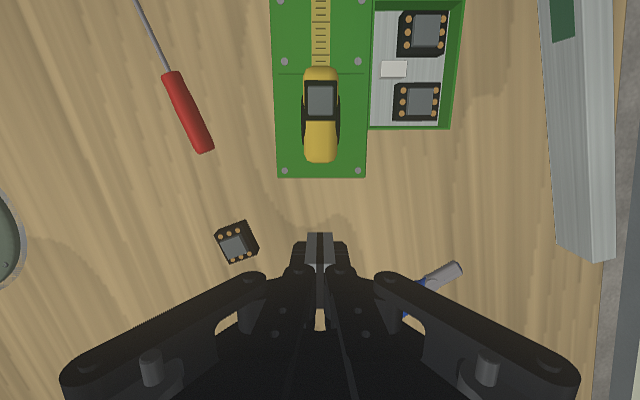

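W6: the case at (320,115) is straight on the ledge with its nose at the step seam (row ~70). The tape still runs over the cover, and the screwdriver, contactor and pliers don't appear to have been touched. I hand in.

```bash
python3 -c "
from h import *
print(sign_off())"
```

```text
the job is handed in; nothing more can be done
None
```

The job is handed in: the tape is hooked over the flange, its nose is snug against the step (61 mm of travel between the flange and step contacts), the lock is pressed down, and the arm is clear; the result of the judging was not reported.

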